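# Index the sample carousel to the next hole

### The arm

A 7-joint arm with a two-finger parallel gripper is mounted at the origin on the work surface. World frame = base frame: x ahead of the robot, y to its left, z up, the work surface at z = 0. Lengths are in mm, angles in degrees, forces in N, time in s.
With the tool pointing down it reaches from about 350 to 900 mm from the base axis. Payload 7.2 kg.
Tool frame: the origin (TCP) lies at the very end of the fingers, on their centre line; the grasp point (between the pads) lies 19 mm behind it; x points along the fingers, y is the direction in which the jaws open and shut, and the axes are right-handed (so a half turn about x gives the same grasp; the last joint's range is limited). The gripper opens to 85 mm and grips with 20 to 120 N. Pads are 22 mm wide; open, the fingers measure 114 mm over their backs; the gripper's body (76 mm by 85 mm) begins 54 mm behind the grasp point. The pads swing forward as they close: fully open they stand 13 mm farther back than shut.
Start: joints at [-69.74, 23.554, -0.728, 91.456, 0.321, 64.991, -4.71], TCP at [255.886, 570.22, 231.297] pointing down, gripper open.
Joint ranges: [-169.25, 169.25], [-16.82, 113.86], [-84.01, 82.57], [7.8, 145.47], [-59.2, 239.2], [7.22, 106.19], [-163.78, 163.78]. Speed limits (degrees/s): [136.94, 136.94, 172.46, 172.46, 180, 180, 180].

### API

Orientations are given as [roll, pitch, yaw] about the fixed x, y, z axes, in that order (R = Rz(yaw) Ry(pitch) Rx(roll)).
In Python, from station import robot gives the robot as it stands.
- The arm moves only by the tool send_rows, never from a script. Its argument "series" is one flat list of numbers, 7 for each row, row after row: the finger opening in m, from 0 to 0.0854, then the shift along the world's x, y, z in m, then the turn, a rotation vector about the world's x, y, z in degrees. In form: [grip, x, y, z, wx, wy, wz, grip, x, y, z, wx, wy, wz, ...]. A call has 1 to 12 rows; each row is the pose to reach, as a shift and turn from the pose commanded when the call began; what a row does not reach only later rows make up. A row lasts 1/10 s, in which the tool goes at most 50 mm and 8.59 degrees, less where a joint would pass 70% of its speed; a pose out of reach is approached as far as the arm can. A call with a gripper value outside its range is refused whole. The fingers move at their own pace and stop on an object; "squeeze" is the grip in N (left out, the last holds). Time passes only in rows, so rows that repeat a pose let the fingers close. It gives the time, the measured TCP pose, the force and the opening at its end, in the units of the state.
- robot.read_state(): the state, without advancing time (a new reading comes with each control period).
- robot.get_image(name): name is "scene" or "side" or "wrist"; returns a dict with "pixels" (480x640x3 uint8, red, green, blue), "range_z" (480x640 float32, mm along the optical axis (not along the pixel's ray), 0 where there is no reading), "fovy" (degrees; the focal length in pixels is half the picture's height over the tangent of half this angle, whatever the lens; pixels are square), "cx", "cy" (the principal point, pixels), "xyz" and "orientation" of the camera in the world; the wrist camera has in their place "mount" (4x4, takes a point from camera to tool coordinates, whose origin is the TCP and whose axes are the tool frame's). Camera axes: x right, y down, z forward; pixel columns grow to the right and rows downward; lengths in mm; the calibration is good to about 2 mm. A picture is of the moment at which its call begins: read the wrist's pose just before it.
- robot.sign_off(): hands the job in, once; it reports no verdict.
The state is a dict: "time": time; "joints": joint angles; "joint_velocities": joint speeds; "tau": joint torques, N m; "tcp_pos": TCP position; "tool_rot": TCP orientation; "contact_force": force on the tool from outside, world axes, zero at the start; "torque": the same for the moment, N m; "gripper_width": finger opening in mm.
Only numpy, scipy, OpenCV 4.12 (cv2) and the standard library are available. Lean on these libraries where they do the work, as an engineer would, in place of code of your own. Each camera call takes 0.05 s, during which the arm holds its last target. There are 200 camera calls.

### The job

Index the sample carousel by one place, clockwise as seen from above: with the fingertips press the red cup-shaped plunger down until its brass pin has dropped out of the index hole, keep it pressed while you push it round to the very next hole, then let it spring fully up so that the pin stands in that hole, and move clear. Go neither backwards nor past that hole. This is work for the fingertips only, so lift nothing: the three vials ride along upright in their wells, and the dropper bottle, the tip box and the spray bottle nearby stay where they are.

Things in the scene. Friction and masses are not known exactly. Their poses are not given: they have to be found in the camera images.
- indexer: Fixed white round base, 300 mm diameter, with an aluminium index ring around the carousel (inner radius 106, outer 138 mm, top face 38 mm above the bench) that has 8 black index holes, 45 degrees apart, on a circle of 118 mm radius. On its rim stands a reader head (grey and black block, 60 mm wide, 87 mm high). Origin: on the axis at bench height; x points to the reader head, z up.
- carousel_axis (a point): Point on the carousel's vertical axis at its top face, 43 mm above the bench. The carousel is a blue disc, 200 mm diameter, with a white arrow that shows the clockwise way. Five white wells (12 mm high) stand on it 70 mm from the axis, all at least 90 degrees away from the plunger; three hold vials.
- plunger_top (a point): Middle of the floor of the red cup (outer diameter 54, inside 48 mm, rim 5 mm above this floor) on the spring plunger; it rides on the carousel, 75 mm from the axis. Released, this floor is 60.5 mm above the bench; pressed to its stop, 47.5 mm. 4 N starts it, 8 N at the stop. Shut fingertips fit in the cup; pressing there and pushing sideways turns the carousel (about 2 N).
- pin_tip (a point): Top of the round-ended brass index pin (8.4 mm diameter), rigidly joined to the plunger 43 mm farther out, moving down and up with the cup. Released in a hole (11.4 mm diameter) it stands 3 mm above the ring; it is clear under the ring when pressed 10 mm or more. Let go within 3 mm of a hole's centre it finds the hole by itself; elsewhere it stays caught under the ring.
- next_hole (a point): Centre of the index hole to go to, at the ring's top face (fixed): the next one clockwise, 45 degrees from the pin's hole at the start.
- carousel (a joint): Turn of the carousel in rad: 0 at the start with the pin in its hole, growing clockwise seen from above; 0.785 at the next hole. It stays where it is left (stiff bearing).
- plunger (a joint): Press of the plunger in m: 0 released (fully up, only possible in a hole), 0.013 pressed to its stop.
- vial0_mid (a point): Middle of the blue-capped amber vial (27 mm diameter, 50 mm high), loose in a well of the carousel; it stands on the disc, its middle 68 mm above the bench.
- vial1_mid (a point): The same, white cap.
- vial2_mid (a point): The same, green cap.
- dropper: White dropper bottle, 44 mm diameter, 110 mm high, loose on the bench; origin at the centre of its underside.
- tipbox: Green pipette tip box with a purple lid, 85 x 120 x 57 mm, loose on the bench; origin at the centre of its underside.
- spray: White spray bottle with a blue collar, 74 mm diameter, 225 mm high, loose on the bench; origin at the centre of its underside.

How it is judged (in metres and radians):
On the way, in this order (a step that is already met when the one before it is completed fails the run):
1. the plunger is pressed in, the carousel still at its first hole (value of joint plunger above 0.009 m and value of joint carousel below 0.12 rad), for 0.1 s.
2. with the plunger still pressed in, the carousel has been turned most of the way (value of joint plunger above 0.006 m and value of joint carousel above 0.55 rad), for 0.05 s.
3. the pin has sprung up in the next hole (value of joint plunger below 0.002 m and horizontal distance between pin_tip and next_hole below 0.004 m), for 0.2 s.
At the end, for the whole second after the job is handed in: The plunger is fully up (within 2 mm) with its pin in the next hole clockwise (within 4 mm of its centre), the carousel is at rest, the vials stand upright in their wells, and the dropper bottle, tip box and spray bottle are within 15 mm of where they stood (all of step 3 and velocity of joint carousel between -0.05 and 0.05 rad/s and horizontal distance between each of vial0_mid, vial1_mid, vial2_mid and carousel_axis below 0.078 m and height (world z) of each of vial0_mid, vial1_mid, vial2_mid below 0.072 m and angle between each of vial0_mid, vial1_mid, vial2_mid's own z axis and vertical below 0.2 rad and distance of each of dropper, tipbox, spray from where it was at the start of the episode below 0.015 m); the robot touches nothing.
It fails at once if the carousel is turned backwards (by more than 0.25 rad) (value of joint carousel below -0.25 rad).
It fails at once if the carousel is turned well past the next hole (by more than 0.3 rad) (value of joint carousel above 1.085 rad).
It fails at once if a vial is lifted out of its well or tipped (height (world z) of any of vial0_mid, vial1_mid, vial2_mid above 0.08 m or angle between any of vial0_mid, vial1_mid, vial2_mid's own z axis and vertical above 0.5 rad).
It fails at once if the dropper bottle, tip box or spray bottle is lifted, pushed or tipped (distance of any of dropper, tipbox, spray from where it was at the start of the episode above 0.02 m or angle between any of dropper, tipbox, spray's own z axis and vertical above 0.35 rad).
It also fails if it takes over 35 s, if anything falls off the work surface, if the arm or the gripper's body presses on something with over 40 N, if the wrist force passes 120 N, or if a joint passes its speed limit or range.

## Working session

There is one attempt and no reset: what is moved stays moved. The work goes in short steps, Python scripts to look and compute and a tool call to move; the robot and the scene stay as the last step left them, time stands still between calls to the robot, and variables do not carry over. Pictures are saved under pics/ and viewed, about 8 in all and at most 12, crops included, and the job is handed in when it is done.

Besides the shell and the picture viewer there is one more tool, called as name(argument=value, ...) on one line, values as JSON. send_rows: Moves the arm, as the interface text tells. Its arguments: {"type":"object","properties":{"series":{"type":"array","items":{"type":"number"}},"squeeze":{"type":"number"}},"required":["series"]}

```bash
mkdir -p pics
cat > h.py <<'E'
import numpy as np, cv2
from scipy.spatial.transform import Rotation as R
from station import robot
def cam(name):
    s=robot.read_state(); d=robot.get_image(name)
    f=240/np.tan(np.radians(d["fovy"])/2)
    if "mount" in d:
        T=np.eye(4);T[:3,:3]=R.from_euler('xyz',s["tool_rot"],degrees=True).as_matrix();T[:3,3]=s["tcp_pos"]
        T=T@np.array(d["mount"])
    else:
        T=np.eye(4);o=np.array(d["orientation"]);T[:3,:3]=o if o.shape==(3,3) else R.from_euler('xyz',o,degrees=True).as_matrix();T[:3,3]=d["xyz"]
    np.savez(name,p=d["pixels"],z=d["range_z"],T=T,k=[f,d["cx"],d["cy"]])
    return d["pixels"]
def load(n):
    return np.load(n+'.npz')
def ray(n,u,v):
    d=load(n);f,cx,cy=d['k'];return d['T'][:3,:3]@np.array([(u-cx)/f,(v-cy)/f,1]),d['T'][:3,3]
def atz(n,u,v,z):
    r,o=ray(n,u,v);return o+r*(z-o[2])/r[2]
def cloud(n):
    d=load(n);f,cx,cy=d['k'];v,u=np.mgrid[:480,:640];z=d['z']
    P=np.stack([(u-cx)/f*z,(v-cy)/f*z,z],-1)@d['T'][:3,:3].T+d['T'][:3,3]
    P[z<=0]=np.nan;return P
E
python3 - <<'E'
from h import *
s=robot.read_state();print(s)
for n in("scene","side","wrist"):
    p=cam(n);cv2.imwrite(f'pics/{n}0.png',p[:,:,::-1])
a=load('scene')['p'];b=load('side')['p']
print(load('scene')['T'],load('side')['T'],load('scene')['k'])
E
```

```text
{'time': 0.0, 'joints': array([-69.74027231,  23.59985801,  -0.72773854,  91.50579331,
         0.32256086,  64.99230641,  -4.71054856]), 'joint_velocities': array([-0.02955818, -0.06868937,  0.01693226,  0.03260752,  0.09443302,
        0.08245446, -0.00649229]), 'tau': array([ 5.47243762e-04, -6.00635076e+01,  6.82338160e-01, -2.99414849e+01,
        1.37536196e-02,  1.07825955e-02, -3.05688206e-05]), 'tcp_pos': array([255.71672531, 569.71952396, 230.44242834]), 'tool_rot': array([ -84.84086458,   89.90408188, -109.00741281]), 'contact_force': array([ 0.49510395,  0.30420284, -0.08583753]), 'torque': array([-0.00654163, -0.04306165, -0.02372059]), 'gripper_width': 85.30352245065552}
[[-4.32421976e-01  6.59792512e-01 -6.14560881e-01  1.13067974e+03]
 [ 9.01610632e-01  3.08490748e-01 -3.03202452e-01  3.48996604e+02]
 [-1.04643613e-02 -6.85206028e-01 -7.28274122e-01  7.63806758e+02]
 [ 0.00000000e+00  0.00000000e+00  0.00000000e+00  1.00000000e+00]] [[ 9.44499079e-01 -1.88328052e-01  2.69172873e-01  1.72055403e+02]
 [-3.28120042e-01 -5.80924429e-01  7.44891969e-01 -9.72338202e+02]
 [ 1.60850443e-02 -7.91870793e-01 -6.10476796e-01  8.87846816e+02]
 [ 0.00000000e+00  0.00000000e+00  0.00000000e+00  1.00000000e+00]] [468.5734457  320.15415353 237.33052261]
```

View pics/scene0.png

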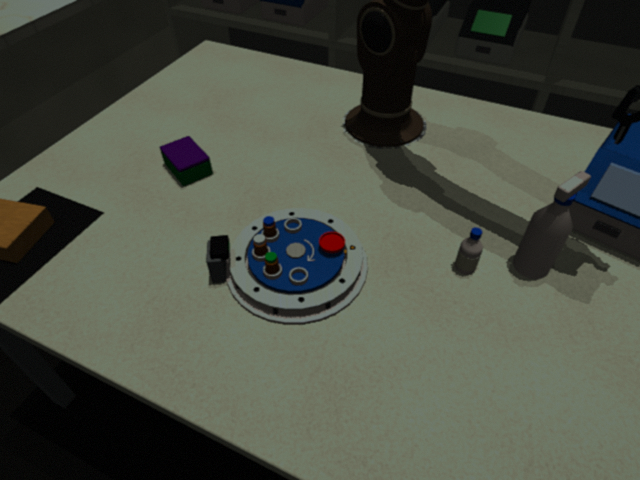

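View pics/side0.png

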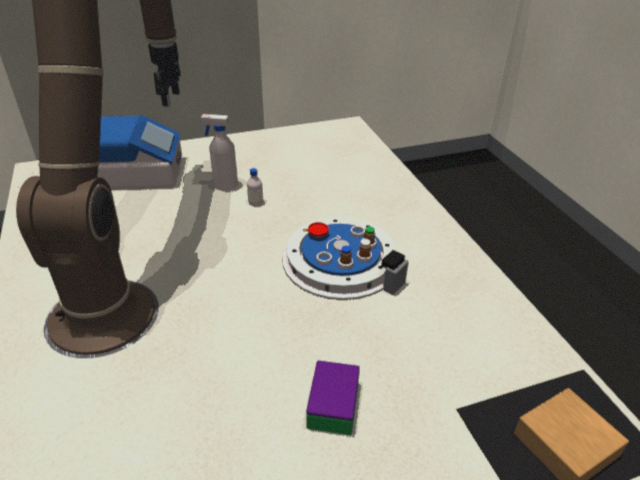

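The scene view shows the carousel axis at about (296,250), the red cup at (332,243) and the pin at (352,247). The reader is at (218,257), and the dropper and spray bottles are at (469,250) and (540,240). The side view agrees, with the cup at (318,230) and the reader at (395,270). Next I'll fit positions from these.

Run:
```python
from h import *
from scipy.optimize import least_squares
for n in("scene","side"):
    d=load(n);p=d['p'].astype(int);P=cloud(n)
    r,g,b=p[...,0],p[...,1],p[...,2]
    roi=np.zeros((480,640),bool)
    if n=="scene": roi[200:330,200:380]=1
    else: roi[205:305,270:415]=1
    blue=roi&(b>2*r)&(b>1.3*g)&(b>60)
    v,u=np.nonzero(blue);X=np.array([atz(n,a,c,43) for a,c in zip(u,v)])[:,:2]
    h=cv2.convexHull(X.astype(np.float32))[:,0]
    f=lambda q:np.hypot(h[:,0]-q[0],h[:,1]-q[1])-q[2]
    q=least_squares(f,[*X.mean(0),100],loss='soft_l1',f_scale=2).x
    print(n,'blue fit',q, 'median depth z',np.nanmedian(P[blue],0))
    red=roi&(r>130)&(g<50)&(b<50)
    v,u=np.nonzero(red);print('red',len(u),u.min(),u.max(),v.min(),v.max(),'at65',atz(n,(u.min()+u.max())/2,(v.min()+v.max())/2,64), 'cloud',np.nanmedian(P[red],0))
print('pin',atz('scene',352,247,41),'reader',atz('scene',218,245,87),atz('side',395,259,87))
print('holes',atz('scene',345,227+0,38))
for nm,uvs in (('dropper',(469,266)),('spray',(535,265))): print(nm,atz('scene',*uvs,10))
s=load('scene')['p'][205:325,205:385,::-1];w=load('side')['p'][205:305,270:420,::-1]
cv2.imwrite('pics/c1.png',cv2.resize(s,None,fx=4,fy=4,interpolation=cv2.INTER_CUBIC))
```

```text
scene blue fit [579.23879586  19.80461412  98.62114749] median depth z [591.61420395  30.10178076  42.83629247]Traceback (most recent call last):
  File "<stdin>", line 16, in <module>
    return umr_minimum(a, axis, None, out, keepdims, initial, where)
ValueError: zero-size array to reduction operation minimum which has no identity
```

```bash
cat > fit.py <<'E'
from h import *
from scipy.optimize import least_squares
def fit(n,roi_):
    d=load(n);p=d['p'].astype(int);P=cloud(n)
    r,g,b=p[...,0],p[...,1],p[...,2]
    roi=np.zeros((480,640),bool);y0,y1,x0,x1=roi_;roi[y0:y1,x0:x1]=1
    def circ(m,z,R0):
        v,u=np.nonzero(m);X=np.array([atz(n,a,c,z) for a,c in zip(u,v)])[:,:2]
        h=cv2.convexHull(X.astype(np.float32))[:,0]
        f=lambda q:np.hypot(h[:,0]-q[0],h[:,1]-q[1])-q[2]
        return least_squares(f,[*X.mean(0),R0],loss='soft_l1',f_scale=2).x
    blue=roi&(b>2*r)&(b>1.3*g)&(b>50)
    red=roi&(r>90)&(r>3*g)&(r>3*b)
    A=circ(blue,43,100);C=circ(red,65.5,27)
    print(n,'axis',A.round(1),'cup',C.round(1),'nred',red.sum(),'cloud z',np.nanmedian(P[blue],0).round(1),np.nanmedian(P[red],0).round(1))
    return A,C
E
python3 - <<'E'
from fit import *
for n,r in(("scene",(200,330,200,380)),("side",(205,305,270,415))):
    A,C=fit(n,r);d=C-A;print('r',np.hypot(*d[:2]),'az',np.degrees(np.arctan2(d[1],d[0])))
print('pin',atz('scene',352,247,41),'reader',atz('scene',218,245,87),atz('side',395,259,87))
for nm,uvs in (('dropper',(469,266)),('spray',(535,265))): print(nm,atz('scene',*uvs,10))
s=load('scene')['p'][205:325,205:385,::-1]
cv2.imwrite('pics/c1.png',cv2.resize(s,None,fx=4,fy=4,interpolation=cv2.INTER_CUBIC))
E
```

```text
scene axis [579.6  19.7  99.2] cup [543.1  84.9  22.9] nred 307 cloud z [592.3  30.1  42.8] [539.2  83.5  60.5]
r 74.69131805142737 az 119.24555746225083
side axis [574.9  12.3  99.2] cup [534.4  75.   25.6] nred 200 cloud z [558.5   8.   41.7] [537.4  81.5  59.8]
r 74.69944902942255 az 122.85792431313419
pin [517.58000068 119.87735071  41.        ] reader [ 662.93456857 -105.18441536   87.        ] [ 658.28142841 -117.78096669   87.        ]
dropper [437.26198257 351.019463    10.        ]
spray [376.54557076 474.13377932  10.        ]
```

View pics/c1.png

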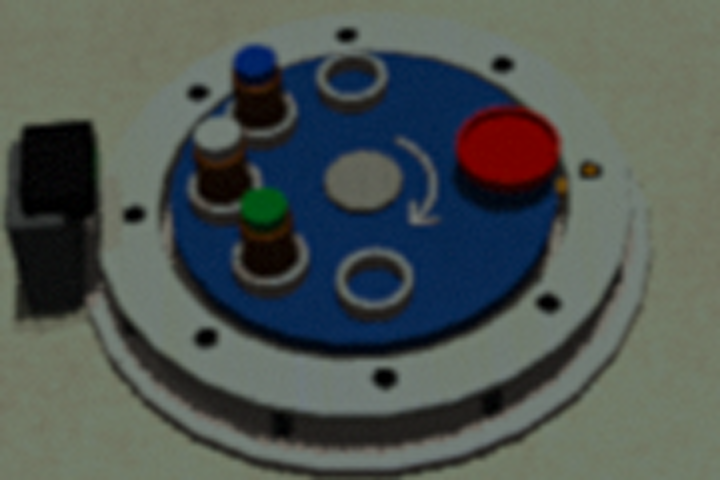

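The crop shows the pin at full-frame (352.5,247.5) and the next clockwise hole at about (342,280.5). I'll rise first to clear the spray bottle, shut the fingers and move over the cup for a closer look.

send_rows(series=[0,0,0,0.05,0,0,0,0,0,0,0.1,0,0,0,0,0,0,0.13,0,0,0,0,0.024,-0.042,0.13,0,0,0,0,0.05,-0.084,0.13,0,0,0,0,0.074,-0.126,0.13,0,0,0,0,0.098,-0.17,0.13,0,0,0,0,0.122,-0.212,0.13,0,0,0,0,0.147,-0.254,0.13,0,0,0,0,0.172,-0.296,0.13,0,0,0,0,0.196,-0.338,0.13,0,0,0,0,0.22,-0.38,0.13,0,0,0], squeeze=40)

```text
time: 1.35
tcp_pos: [476.4, 188.3, 361.3]
tool_rot: [94.0, 90.0, 69.9]
contact_force: [1.5, 0.2, -0.3]
gripper_width: 0.2
```

send_rows(series=[0,0.022,-0.037,-0.03,0,0,0,0,0.043,-0.073,-0.06,0,0,0,0,0.063,-0.11,-0.09,0,0,0,0,0.063,-0.11,-0.12,0,0,0,0,0.063,-0.11,-0.12,0,0,0,0,0.063,-0.11,-0.12,0,0,0])

```text
time: 1.95
tcp_pos: [538.5, 80.9, 241.5]
tool_rot: [-156.5, 89.9, 179.4]
contact_force: [0.4, 0.3, 1.0]
gripper_width: 0.2
```

Run:
```python
from h import *
for n in("wrist",):
    p=cam(n);cv2.imwrite(f'pics/{n}1.png',p[:,:,::-1])
s=robot.read_state();print({k:np.round(s[k],2) for k in('time','tcp_pos','contact_force','gripper_width')})
print(R.from_euler('xyz',s["tool_rot"],degrees=True).as_matrix().round(3),load('wrist')['T'].round(2))
```

```text
{'time': np.float64(2.0), 'tcp_pos': array([539.13,  81.47, 242.54]), 'contact_force': array([0.86, 0.88, 1.  ]), 'gripper_width': np.float64(-0.04)}
[[ 0.001  0.408  0.913]
 [ 0.001  0.913 -0.408]
 [-1.     0.001  0.   ]] [[ 4.1000e-01  8.6000e-01  3.0000e-01  4.6162e+02]
 [ 9.1000e-01 -3.9000e-01 -1.3000e-01  1.1574e+02]
 [-0.0000e+00  3.2000e-01 -9.5000e-01  3.8530e+02]
 [ 0.0000e+00  0.0000e+00  0.0000e+00  1.0000e+00]]
```

View pics/wrist1.png

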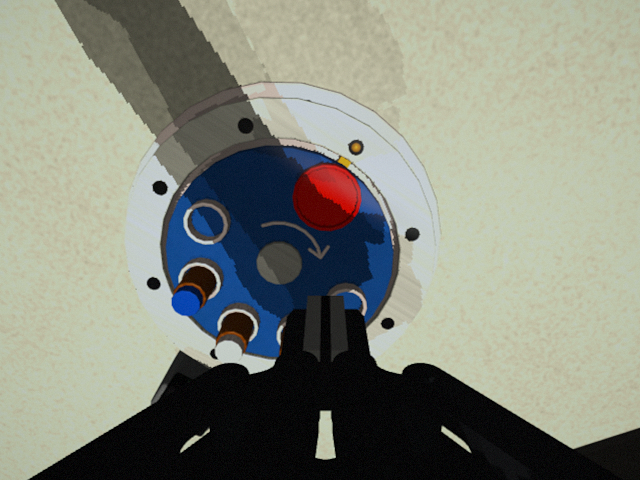

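The wrist view shows the cup at (327,197), the pin at (356,147) and the next clockwise hole at (412,234). Other holes are at (245,125), (160,187), (153,283) and (387,323). I'll fit the ring to these.

```bash
cat > ring.py <<'E'
from h import *
from scipy.optimize import least_squares
def ring(n,uv,ks):
    X=np.array([atz(n,*p,z)[:2] for p,z in uv])
    f=lambda q:(X-np.stack([q[0]+118*np.cos(q[2]-np.radians(45)*np.array(ks)),q[1]+118*np.sin(q[2]-np.radians(45)*np.array(ks))],1)).ravel()
    s=least_squares(f,[577,16,2.1]);q=s.x
    print(n,'axis',q[:2].round(1),'pin az',np.degrees(q[2]).round(2),'res',s.fun.reshape(-1,2).round(1).tolist())
    for a in(0,15,30,45):
        t=q[2]-np.radians(a);print(a,'cup',(q[:2]+75*np.array([np.cos(t),np.sin(t)])).round(1))
E
python3 - <<'E'
from ring import *;from fit import fit
print('cup',atz('wrist',327,197,63))
ring('wrist',[((356,147),41),((412,234),38),((387,323),38),((245,125),38),((160,187),38),((153,283),38)],[0,1,2,-1,-2,-3])
fit('wrist',(60,345,120,450))
c=lambda x,y:(205+x/4,205+y/4)
ring('scene',[(c(591,170),41),(c(548,302),38),(c(385,378),38),(c(206,337),38),(c(134,213),38),(c(198,92),38),(c(346,34),38),(c(502,64),38)],[0,1,2,3,4,5,6,7])
E
```

```text
cup [537.98556257  82.82353366  63.        ]
wrist axis [578.4  18.8] pin az 122.39 res [[-0.4, 0.4], [0.4, 0.5], [0.5, 0.0], [-0.5, -0.1], [-0.2, -0.0], [0.1, -0.8]]
0 cup [538.2  82.2]
15 cup [556.   90.4]
30 cup [575.3  93.8]
45 cup [594.8  92. ]
wrist axis [578.   19.1  99.1] cup [537.8  82.9  26.2] nred 2564 cloud z [562.6  20.2  44.1] [535.8  86.8  61.8]
scene axis [579.4  20.8] pin az 122.27 res [[1.8, 1.2], [-0.7, -0.2], [-0.2, 0.4], [-0.2, 0.2], [-0.4, -0.2], [0.1, -0.1], [-0.2, -0.7], [-0.2, -0.7]]
0 cup [539.3  84.2]
15 cup [557.1  92.4]
30 cup [576.4  95.8]
45 cup [595.9  94. ]
```

All the fits agree: axis at (578.5, 19), cup at (538.3, 82.7), pin azimuth about 122.4°. Now I'll descend into the cup and press.

send_rows(series=[0,-0.0005,0.002,-0.05,0,0,0,0,-0.0005,0.002,-0.1,0,0,0,0,-0.0005,0.002,-0.14,0,0,0,0,-0.0005,0.002,-0.165,0,0,0,0,-0.0005,0.002,-0.173,0,0,0,0,-0.0005,0.002,-0.178,0,0,0,0,-0.0005,0.002,-0.182,0,0,0,0,-0.0005,0.002,-0.186,0,0,0,0,-0.0005,0.002,-0.19,0,0,0,0,-0.0005,0.002,-0.193,0,0,0,0,-0.0005,0.002,-0.193,0,0,0])

```text
time: 3.1
tcp_pos: [539.6, 82.9, 49.2]
tool_rot: [47.4, 89.8, 23.3]
contact_force: [0.7, 1.3, 6.4]
gripper_width: 0.1
```

Run:
```python
from h import *
for i in range(4):
    s=robot.read_state();print({k:np.round(s[k],2) for k in('time','tcp_pos','contact_force','gripper_width')})
    p=cam("wrist")
cv2.imwrite('pics/wrist2.png',p[:,:,::-1])
```

```text
{'time': np.float64(3.1), 'tcp_pos': array([539.61,  82.91,  49.17]), 'contact_force': array([0.74, 1.29, 6.4 ]), 'gripper_width': np.float64(0.13)}
{'time': np.float64(3.15), 'tcp_pos': array([539.62,  82.92,  49.3 ]), 'contact_force': array([-1.31,  1.78,  5.69]), 'gripper_width': np.float64(-0.06)}
{'time': np.float64(3.2), 'tcp_pos': array([539.62,  82.89,  49.36]), 'contact_force': array([0.54, 1.61, 6.61]), 'gripper_width': np.float64(0.23)}
{'time': np.float64(3.25), 'tcp_pos': array([539.6 ,  82.91,  49.39]), 'contact_force': array([0.11, 1.77, 5.49]), 'gripper_width': np.float64(-0.09)}
```

View pics/wrist2.png

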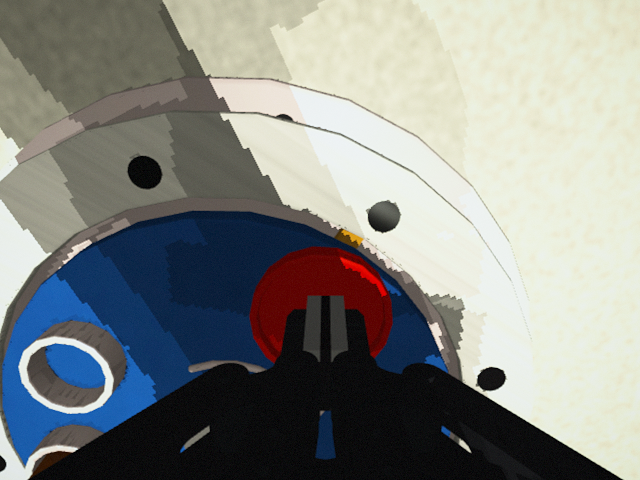

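The fingertips are in the cup (centre at about (322,305)), and the pin is no longer visible in its hole at (384,216). I'll press slightly further, to the stop.

send_rows(series=[0,0,0,-0.001,0,0,0,0,0,0,-0.0025,0,0,0,0,0,0,-0.0025,0,0,0])

```text
time: 3.6
tcp_pos: [540.0, 83.1, 47.6]
tool_rot: [51.3, 89.8, 27.1]
contact_force: [-1.2, 2.1, 12.7]
gripper_width: 0.2
```

Run:
```python
from h import *
for i in range(3):
    s=robot.read_state();print({k:np.round(s[k],2) for k in('time','tcp_pos','contact_force','gripper_width')})
    p=cam("wrist")
```

```text
{'time': np.float64(3.6), 'tcp_pos': array([540.03,  83.13,  47.57]), 'contact_force': array([-1.19,  2.08, 12.73]), 'gripper_width': np.float64(0.18)}
{'time': np.float64(3.65), 'tcp_pos': array([540.03,  83.11,  47.55]), 'contact_force': array([-1.52,  1.78, 11.5 ]), 'gripper_width': np.float64(0.16)}
{'time': np.float64(3.7), 'tcp_pos': array([540.03,  83.14,  47.56]), 'contact_force': array([-0.94,  1.78, 11.9 ]), 'gripper_width': np.float64(0.34)}
```

It is at the stop (z 47.5, about 12 N). Now I'll push it round the arc to about 40°.

send_rows(series=[0,0.0034,0.002,0,0,0,0,0,0.0068,0.0039,0,0,0,0,0,0.0116,0.006,0,0,0,0,0,0.0165,0.0078,0,0,0,0,0,0.0215,0.0093,0,0,0,0,0,0.0266,0.0104,0,0,0,0,0,0.0318,0.0112,0,0,0,0,0,0.0371,0.0116,0,0,0,0,0,0.0423,0.0116,0,0,0,0,0,0.0462,0.0114,0,0,0,0,0,0.0501,0.011,0,0,0,0,0,0.0501,0.011,0,0,0,0])

```text
time: 4.95
tcp_pos: [590.5, 93.0, 47.6]
tool_rot: [33.9, 89.8, 9.7]
contact_force: [0.4, -0.1, 9.5]
gripper_width: 0.0
```

Run:
```python
from fit import *
for n in("scene","wrist"):
    s=robot.read_state();p=cam(n);print({k:np.round(s[k],2) for k in('time','tcp_pos','contact_force')})
    cv2.imwrite(f'pics/{n}3.png',p[:,:,::-1])
s=load('scene')['p'][205:325,205:385,::-1]
cv2.imwrite('pics/c3.png',cv2.resize(s,None,fx=4,fy=4,interpolation=cv2.INTER_CUBIC))
```

```text
{'time': np.float64(4.95), 'tcp_pos': array([590.52,  93.01,  47.59]), 'contact_force': array([ 0.4 , -0.15,  9.52])}
{'time': np.float64(5.0), 'tcp_pos': array([590.54,  93.  ,  47.62]), 'contact_force': array([ 0.31, -0.07,  9.8 ])}
```

View pics/wrist3.png

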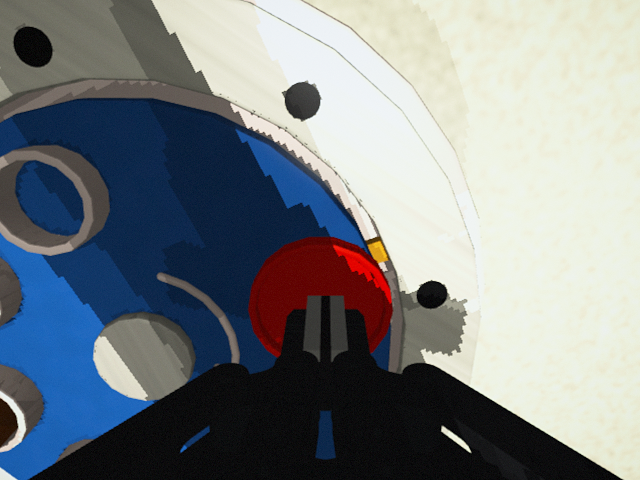

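View pics/c3.png

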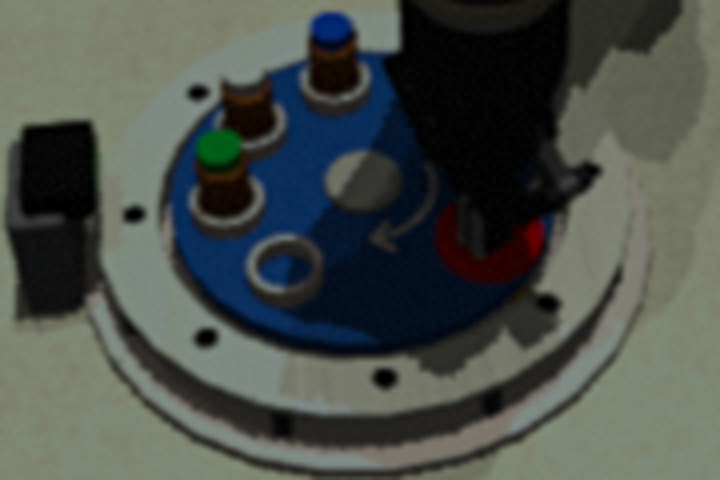

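The cup moved with the fingers without slipping: it still sits at about (320,305) in the wrist image. The carousel has turned about 40°, and the next hole is at (432,294), just ahead of the brass arm at (377,250). I'll add about 4.8° more and then measure.

send_rows(series=[0,0.003,-0.0005,0,0,0,0,0,0.0062,-0.0011,0,0,0,0,0,0.0062,-0.0011,0,0,0,0,0,0.0062,-0.0011,0,0,0,0])

```text
time: 5.45
tcp_pos: [596.5, 91.9, 47.6]
tool_rot: [33.7, 89.8, 9.5]
contact_force: [0.3, -0.6, 10.6]
gripper_width: 0.1
```

```bash
cp wrist.npz w3.npz
python3 - <<'E'
from fit import *
from ring import *
s=robot.read_state();p=cam('wrist');print({k:np.round(s[k],2) for k in('time','tcp_pos','contact_force')})
cv2.imwrite('pics/wrist4.png',p[:,:,::-1])
for n in('w3','wrist'):
    p=load(n)['p'].astype(int);r,g,b=p[...,0],p[...,1],p[...,2]
    m=(r>60)&(r>3*g)&(r>3*b);v,u=np.nonzero(m);k=(v<330)&(v>200)&(u>200)&(u<450);u,v=u[k],v[k]
    h=cv2.convexHull(np.stack([u,v],1).astype(np.int32))[:,0];h=h[h[:,1]<315]
    X=np.array([atz(n,a,c,52.5)[:2] for a,c in h])
    q=least_squares(lambda q:np.hypot(*(X-q[:2]).T)-27,X.mean(0)+[5,-10]).x
    dd=q-[578.5,19.0];print(n,'cup',q.round(1),'r',np.hypot(*dd).round(1),'turn',(122.39-np.degrees(np.arctan2(dd[1],dd[0]))).round(2))
    Y=(r>150)&(g>90)&(b<60)&(r>g)
    vv,uu=np.nonzero(Y);print('brass',len(uu),uu.mean(),vv.mean())
E
```

```text
{'time': np.float64(5.45), 'tcp_pos': array([596.46,  91.9 ,  47.59]), 'contact_force': array([ 0.27, -0.61, 10.6 ])}
w3 cup [583.6  94.4] r 75.5 turn 36.29
brass 273 377.72161172161174 251.44688644688645
wrist cup [589.2  93.8] r 75.5 turn 40.53
brass 217 379.68202764976957 253.38248847926266
```

View pics/wrist4.png

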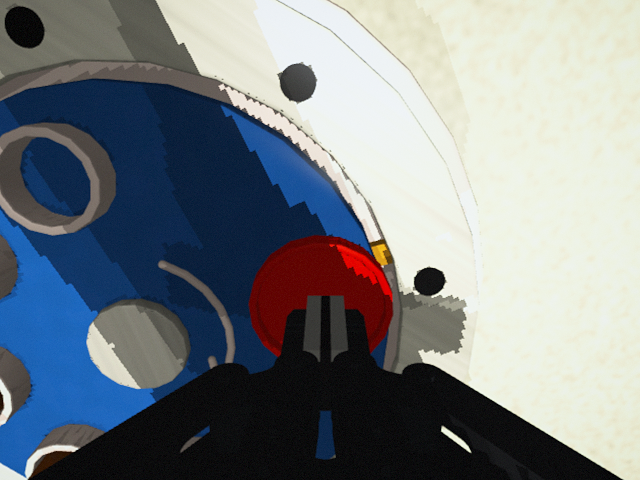

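The wrist view shows the brass arm at (380,253), not yet radially in line with the next hole at (429,281), and the cup fit says 40.5° where the arm motion says about 45°. I'll cross-check the angle with the empty well and the holes seen in the same images.

Run:
```python
from ring import *
d=load('wrist');Tm=d['T']
# rebuild T for wrist1 and wrist2 by translation (same tool rotation): camera offset from tcp constant
off=Tm[:3,3]-[596.46,91.9,47.59]
for n,t in(('w1',[538.6,81.2,242]),('w2',[539.6,82.9,49.35])):
    T=Tm.copy();T[:3,3]=off+t
    p=cv2.imread('pics/wrist%s.png'%n[1])[:,:,::-1]
    np.savez(n,p=p,z=d['z'],T=T,k=d['k'])
def cup(n,z):
    p=load(n)['p'].astype(int);r,g,b=p[...,0],p[...,1],p[...,2]
    m=(r>60)&(r>3*g)&(r>3*b);v,u=np.nonzero(m);k=(v<330)&(u>200)&(u<450);u,v=u[k],v[k]
    h=cv2.convexHull(np.stack([u,v],1).astype(np.int32))[:,0];h=h[h[:,1]<315]
    X=np.array([atz(n,a,c,z)[:2] for a,c in h])
    return least_squares(lambda q:np.hypot(*(X-q[:2]).T)-27,X.mean(0)+[5,-10]).x
ring('w1',[((356,147),41),((412,234),38),((387,323),38),((245,125),38),((160,187),38),((153,283),38)],[0,1,2,-1,-2,-3])
ring('w2',[((384,216),38),((491,378),38),((145,172),38)],[0,1,-1])
ring('w3',[((303,100),38),((432,294),38),((33,46),38)],[0,1,-1])
ring('wrist',[((298,82),38),((429,281),38),((24,27),38)],[0,1,-1])
print('cup w2',cup('w2',54),'w3',cup('w3',52.5),'w4',cup('wrist',52.5))
for n,w in(('w1',(207,222)),('w2',(66,372)),('w3',(54,199)),('wrist',(57,178))): print(n,'well',atz(n,*w,55))
print('hub',atz('w1',279,263,43),atz('w3',144,356,43),atz('wrist',139,343,43))
```

```text
w1 axis [579.7  19.1] pin az 122.28 res [[-0.6, 0.5], [0.5, 0.6], [1.0, 0.1], [-0.7, -0.1], [-0.3, -0.1], [0.2, -1.0]]
0 cup [539.6  82.5]
15 cup [557.4  90.7]
30 cup [576.7  94. ]
45 cup [596.2  92.3]
w2 axis [578.7  19.1] pin az 122.45 res [[-0.0, 0.2], [0.4, 0.2], [-0.4, -0.4]]
0 cup [538.5  82.4]
15 cup [556.2  90.6]
30 cup [575.5  94. ]
45 cup [595.   92.3]
w3 axis [578.3  19. ] pin az 122.46 res [[-0.0, 0.2], [0.6, 0.3], [-0.6, -0.5]]
0 cup [538.1  82.3]
15 cup [555.8  90.6]
30 cup [575.1  94. ]
45 cup [594.6  92.2]
wrist axis [578.3  18.8] pin az 122.49 res [[-0.1, 0.3], [0.6, 0.2], [-0.5, -0.5]]
0 cup [538.   82.1]
15 cup [555.8  90.4]
30 cup [575.1  93.8]
45 cup [594.6  92. ]
cup w2 [536.11337223  82.98260478] w3 [583.63101967  94.35791627] w4 [589.19643748  93.76947681]
w1 well [519.91477884 -16.43354477  55.        ]
w2 well [517.94064628 -18.27418382  55.        ]
w3 well [509.30687849  30.91072263  55.        ]
wrist well [509.78939441  34.96827997  55.        ]
hub [581.44473154  17.91363138  43.        ] [579.70805996  15.84669469  43.        ] [579.41457658  16.28552899  43.        ]
```

```bash
cat > ang.py <<'E'
from h import *
ax=np.array([579.4,20.8])
def caps(n):
    p=load(n)['p'].astype(float);r,g,b=p[...,0],p[...,1],p[...,2];o={}
    P=cloud(n);hi=(P[...,2]>80)&(P[...,2]<105);roi=np.zeros((480,640),bool);roi[195:285,235:320]=1
    for k,m in(('green',(g>60)&(g>1.8*r)&(g>1.8*b)),('blue',(b>1.8*r)&(b>1.4*g)&(b>60)&hi)):
        v,u=np.nonzero(m&roi);X=atz(n,u.mean(),v.mean(),91)[:2]-ax
        o[k]=(np.degrees(np.arctan2(X[1],X[0])),np.hypot(*X),len(u))
    return o
def brass(n,z,c):
    p=load(n)['p'].astype(int);r,g,b=p[...,0],p[...,1],p[...,2]
    m=(r>100)&(g>.5*r)&(g<.85*r)&(b<.4*r);v,u=np.nonzero(m);k=(u>330)&(u<400)&(v>210)&(v<290);u,v=u[k],v[k]
    X=atz(n,u.mean(),v.mean(),z)[:2]-c;return np.degrees(np.arctan2(X[1],X[0])).round(2),np.hypot(*X).round(1),len(u)
E
python3 - <<'E'
from ang import *
p=cv2.imread('pics/scene0.png')[:,:,::-1]
d=robot.get_image('scene') # current
s3=load('scene')
cam('scene');s4=load('scene')
# scene0 depth not saved: take cap masks w/o depth by reusing roi above disc
a=caps('scene');np.savez('s0',p=p,z=s3['z'],T=s3['T'],k=s3['k'])
print('now',a)
try:print('s0 green',caps('s0'))
except Exception as e:print(e)
# blue cap at start: around crop (256,62)->(269,220)
q=p.astype(float);m=np.zeros((480,640),bool);m[213:227,261:277]=1
m&=(q[...,2]>1.8*q[...,0])&(q[...,2]>1.4*q[...,1])&(q[...,2]>60)
v,u=np.nonzero(m);print(sorted(zip(v,u))[:3],len(u));X=atz('scene',u.mean(),v.mean(),91)[:2]-ax;print('s0 blue',np.degrees(np.arctan2(X[1],X[0])),np.hypot(*X))
for z in(34,38,42):
    print(z,brass('w2',z+1.5,[578.6,19.1]),brass('w3',z,[578.3,19]),brass('wrist',z,[578.3,18.8]))
E
```

```text
Traceback (most recent call last):
zipfile.BadZipFile: Bad CRC-32 for file 'z.npy'
```

Run:
```python
from ang import *
p=cv2.imread('pics/scene0.png')[:,:,::-1]
s3=load('scene')
np.savez('s0',p=p,z=s3['z'],T=s3['T'],k=s3['k'])
def cap(n,c,col):
    q=load(n)['p'].astype(float);u0,v0=c;m=np.zeros((480,640),bool);m[v0-7:v0+8,u0-8:u0+9]=1
    o=[i for i in range(3) if i!=col];w=np.clip(q[...,col]-1.5*np.maximum(q[...,o[0]],q[...,o[1]]),0,None)*m
    if col==2: w=np.clip(q[...,2]-150,0,None)*m if False else w
    v,u=np.mgrid[:480,:640];X=atz(n,(w*u).sum()/w.sum(),(w*v).sum()/w.sum(),91)[:2]-ax
    return np.degrees(np.arctan2(X[1],X[0])).round(2),np.hypot(*X).round(1)
print('green',cap('s0',(271,257),1),cap('scene',(258,240),1))
print('blue',cap('s0',(269,219),2),cap('scene',(287,210),2))
for z in(34,38,42):
    print(z,brass('w2',z+1.5,[578.6,19.1]),brass('w3',z,[578.3,19]),brass('wrist',z,[578.3,18.8]))
cv2.imwrite('pics/c4.png',cv2.resize(s3['p'][205:325,205:385,::-1],None,fx=4,fy=4,interpolation=cv2.INTER_CUBIC))
```

```text
green (np.float64(-13.7), np.float64(70.3)) (np.float64(-55.12), np.float64(70.3))
blue (np.float64(-102.18), np.float64(69.0)) (np.float64(-143.92), np.float64(70.0))
34 (np.float64(124.99), np.float64(103.9), 126) (np.float64(89.13), np.float64(102.3), 310) (np.float64(85.15), np.float64(102.5), 285)
38 (np.float64(125.53), np.float64(105.0), 126) (np.float64(90.09), np.float64(102.4), 310) (np.float64(86.12), np.float64(102.5), 285)
42 (np.float64(126.06), np.float64(106.1), 126) (np.float64(91.04), np.float64(102.6), 310) (np.float64(87.1), np.float64(102.5), 285)
```

The two vial caps in the scene image agree on a turn of 41.4–41.7°, and the cup fit gives 42.0°. So there was some slip and about 3.3° remains. I'll nudge it forward and measure again.

send_rows(series=[0,0.0022,-0.0005,0,0,0,0,0,0.0043,-0.001,0,0,0,0,0,0.0043,-0.001,0,0,0,0,0,0.0043,-0.001,0,0,0,0])

```text
time: 6.0
tcp_pos: [600.6, 91.0, 47.6]
tool_rot: [35.6, 89.8, 11.4]
contact_force: [-0.1, 0.3, 11.1]
gripper_width: 0.1
```

```bash
cat > meas.py <<'E'
from ang import *
from scipy.optimize import least_squares
def cap(n,c,col):
    q=load(n)['p'].astype(float);u0,v0=c;m=np.zeros((480,640),bool);m[v0-7:v0+8,u0-8:u0+9]=1
    o=[i for i in range(3) if i!=col];w=np.clip(q[...,col]-1.5*np.maximum(q[...,o[0]],q[...,o[1]]),0,None)*m
    v,u=np.mgrid[:480,:640];X=atz(n,(w*u).sum()/w.sum(),(w*v).sum()/w.sum(),91)[:2]-ax
    return np.degrees(np.arctan2(X[1],X[0])).round(2)
def cup(n,z):
    p=load(n)['p'].astype(int);r,g,b=p[...,0],p[...,1],p[...,2]
    m=(r>60)&(r>3*g)&(r>3*b);v,u=np.nonzero(m);k=(v<330)&(u>200)&(u<450);u,v=u[k],v[k]
    h=cv2.convexHull(np.stack([u,v],1).astype(np.int32))[:,0];h=h[h[:,1]<315]
    X=np.array([atz(n,a,c,z)[:2] for a,c in h])
    q=least_squares(lambda q:np.hypot(*(X-q[:2]).T)-27,X.mean(0)+[5,-10]).x-[578.4,19]
    return 123.7-np.degrees(np.arctan2(q[1],q[0]))
if __name__=="__main__":
    cam('scene');cam('wrist');s=robot.read_state();print({k:np.round(s[k],2) for k in('time','tcp_pos','contact_force')})
    print('green',-13.7-cap('scene',(256,239),1),'blue',-102.18-cap('scene',(288,210),2),'cup',cup('wrist',52.5),'brass',brass('wrist',38,[578.3,18.8]))
    cv2.imwrite('pics/wrist5.png',load('wrist')['p'][:,:,::-1])
    cv2.imwrite('pics/c5.png',cv2.resize(load('scene')['p'][205:325,205:385,::-1],None,fx=4,fy=4,interpolation=cv2.INTER_CUBIC))
E
python3 meas.py
```

```text
{'time': np.float64(6.1), 'tcp_pos': array([600.54,  90.92,  47.59]), 'contact_force': array([-1.03, -0.37, 10.55])}
green 44.41 blue 44.69999999999999 cup 44.82722796003395 brass (np.float64(83.42), np.float64(101.9), 206)
```

View pics/wrist5.png

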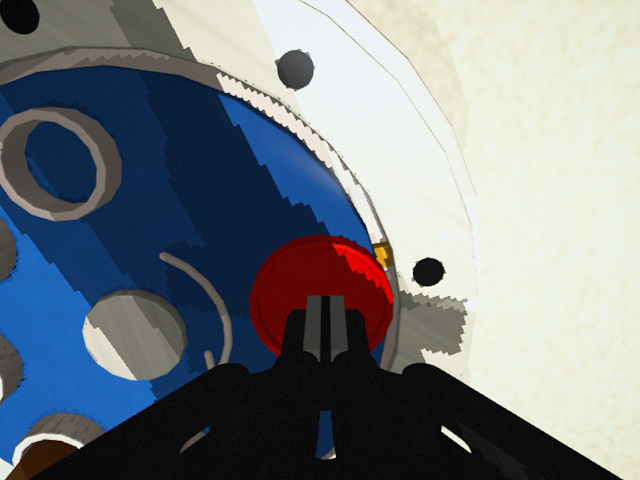

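All three measurements give 44.4–44.8°, within the ±1.5° catch range. The wrist view shows the old hole at (295,69) and the next one at (428,271). I'll raise partway: if force remains at z≈55, the pin is entering the hole.

send_rows(series=[0,0,0,0.002,0,0,0,0,0,0,0.004,0,0,0,0,0,0,0.006,0,0,0,0,0,0,0.009,0,0,0,0,0,0,0.009,0,0,0])

```text
time: 6.6
tcp_pos: [600.1, 91.0, 56.0]
tool_rot: [33.0, 89.9, 8.8]
contact_force: [1.1, -0.4, 4.7]
gripper_width: -0.3
```

Run:
```python
from h import *
for i in range(4):
    s=robot.read_state();print({k:np.round(s[k],2) for k in('time','tcp_pos','contact_force')})
    p=cam("wrist")
cv2.imwrite('pics/w6.png',cv2.resize(p[180:360,230:470,::-1],None,fx=3,fy=3,interpolation=cv2.INTER_CUBIC))
```

```text
{'time': np.float64(6.6), 'tcp_pos': array([600.1 ,  91.05,  55.98]), 'contact_force': array([ 1.07, -0.38,  4.7 ])}
{'time': np.float64(6.65), 'tcp_pos': array([599.97,  91.08,  55.71]), 'contact_force': array([ 1.84, -1.14,  4.93])}
{'time': np.float64(6.7), 'tcp_pos': array([599.78,  91.09,  55.44]), 'contact_force': array([ 2.2 , -0.01,  4.49])}
{'time': np.float64(6.75), 'tcp_pos': array([599.6 ,  91.15,  55.24]), 'contact_force': array([ 2.29, -0.02,  4.94])}
```

View pics/w6.png

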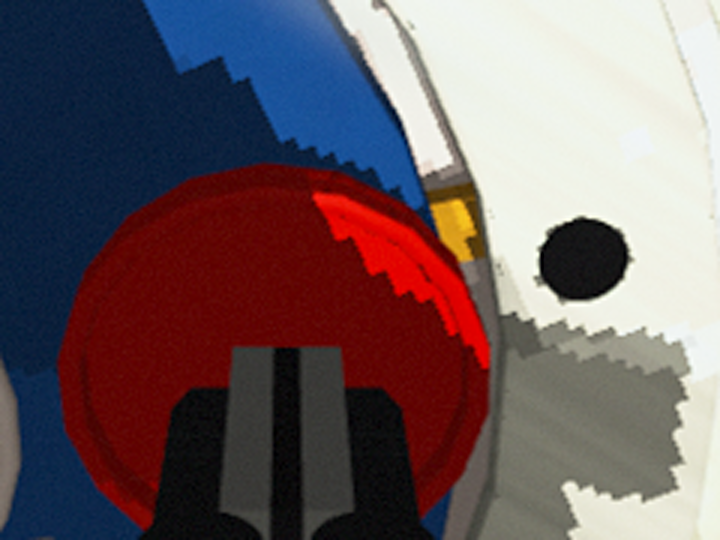

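Force is still about 4.8 N at z≈55, so the plunger has risen past the caught height and the pin is in the hole. The brass arm points at the hole, which is at crop (583,258). I'll release fully and move clear.

send_rows(series=[0,0,0,0.002,0,0,0,0,0,0,0.004,0,0,0,0,0,0,0.006,0,0,0,0,0,0,0.01,0,0,0,0,0,0,0.02,0,0,0,0,0,0,0.05,0,0,0,0,0,0,0.09,0,0,0,0,0,0,0.13,0,0,0,0,0,0,0.17,0,0,0,0,0,0,0.19,0,0,0,0,0,0,0.19,0,0,0])

```text
time: 7.9
tcp_pos: [600.2, 91.1, 248.9]
tool_rot: [42.0, 89.7, 17.9]
contact_force: [-0.3, -0.6, -0.3]
gripper_width: -0.0
```

Run:
```python
from fit import *
for i in range(3): p=cam('wrist')
q=cam('scene');s=robot.read_state();print({k:np.round(s[k],2) for k in('time','tcp_pos','contact_force')})
a=p[60:360,120:520,::-1];b=cv2.resize(q[205:325,205:385,::-1],None,fx=2.22,fy=2.22)
a=cv2.resize(a,None,fx=2,fy=2,interpolation=cv2.INTER_CUBIC)
cv2.imwrite('pics/w7.png',a);print(a.shape)
fit('wrist',(40,345,60,500))
```

```text
{'time': np.float64(8.1), 'tcp_pos': array([597.99,  91.11, 243.54]), 'contact_force': array([-0.63,  0.5 , -0.86])}
(600, 800, 3)
wrist axis [577.9  18.9  99.2] cup [592.9  92.5  26.3] nred 3182 cloud z [559.   26.7  44.2] [592.2  93.5  61.8]
```

View pics/w7.png

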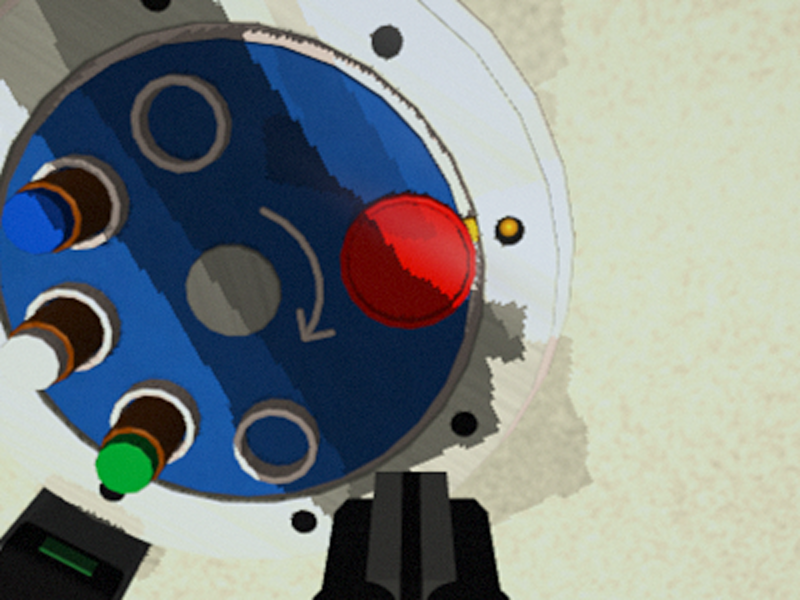

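The brass pin stands in the next hole (crop (509,228), hole centre (510,230)). The cup is at its released height, the vials are upright and the arm is clear, so I'm handing in.

```bash
python3 -c "
from station import robot
s=robot.read_state();print(s['tcp_pos'],s['contact_force'],abs(s['joint_velocities']).max());print(robot.sign_off())"
```

```text
[597.99491115  91.10745844 243.53872479] [-0.62995273  0.49896778 -0.86239519] 0.5383743476963557
the job is handed in; nothing more can be done
None
```

I indexed the carousel one place clockwise and handed the job in; the sign-off gives no verdict. With the fingers shut, I pressed the cup to its stop (z about 47.6 mm, 12 N) and pushed it round the arc. The carousel lagged the fingers by about 3°, so I made one small correction before letting the plunger spring up and lifting clear.

**Last checks:**
- **Pin and cup:** the brass pin is visible in the next hole, within about 1 mm of its centre. The cup reads the same height as before pressing (61.8 mm in the depth image).
- **Vials:** all three look upright in their wells.
- **Arm:** it is clear at z about 244 mm, with force readings near zero.
- **Bottles and tip box:** I did not re-measure their positions at the end. The arm was routed clear of them and no unexpected force showed.

**Disagreements:** before the correction, the angle estimates ranged from about 39.5° to 45°. The vial caps gave 41.4–41.7° and the cup fit 42.0°; the empty well gave 44°, the brass arm about 39.5° and the arm's own motion about 45°. I trusted the caps and the cup. After the correction they agreed on 44.4–44.8°, and the pin dropped in.

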